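Index the tilted fluting wheel and lock it

TASK

The tilted indexing wheel that carries the eight-sided cup has to be set for the next cut: turn the wheel, cup and all, click by click until its one tall stud rests three clicks clockwise (looking down onto the wheel's face) from the fixed pointer, with two of the short studs between. Only then push the upright post of the locking bolt towards the wheel until the bolt is fully home. Leave everything else on the table where it stands.

Things in the scene. Friction and masses are not known exactly. Their poses are not given: they have to be found in the camera images.
- wheel (a joint): angle of the wheel in rad: 0 with the tall stud at the pointer, growing clockwise seen looking down onto the face; endless both ways. A spring detent makes it rest at multiples of 0.785 (one click = 45 degrees) and pulls it to the nearest once let go (it may now and then start balanced between two); about 0.35 N m turns it on. With the bolt home it cannot turn.
- cup_middle (a point): the middle of the eight-sided open bisque cup fixed on the wheel, on the wheel's axis, half-way up the cup. Turns with the wheel: z = the axis, out of the face (30 degrees from vertical), x = towards the tall stud. Cup 60 mm across flats, 64 mm high, wall 5 mm, rim 32 mm above this point; flats face x, y and every 45 degrees. The wheel can be turned by gripping the cup across opposite flats.
- tall_stud (a point): centre of the top of the tall steel stud (20 mm diameter, 28 mm high), 86 mm from the axis; axes as cup_middle. It and seven short studs (12 mm diameter, 8 mm high) stand 45 degrees apart on the face of the wheel, an aluminium disc of 200 mm diameter whose face is 36 mm below cup_middle.
- pointer (a point): tip of the fixed steel pointer at the wheel's rim on the uphill side, on a grey post of the stand, 12 mm above the plane of the face; axes of the stand: x = uphill side, y = the side of the bolt, z up
- bolt (a joint): position of the locking bolt in m: 0 fully home (wheel locked), up to 0.032 drawn out; it slides level and stays where it is left, about 3 N moves it. It goes home only when the wheel rests in a click.
- bolt_post (a point): on the axis of the upright post by which the bolt is pushed: a steel rod of 18 mm diameter, free for 22 mm below and 8 mm above this point, with a black ball of 24 mm diameter on top, its centre 18 mm above this point. Axes of the stand: y = the level direction in which the bolt is drawn out (-y, towards the wheel, is home), z up.
- slip_bottle_a_mid (a point): kept where it stands; a bystander. A grey plastic bottle, 48 mm diameter, 150 mm high; its centre
- slip_bottle_b_mid (a point): kept where it stands; a bystander. A white plastic bottle, 48 mm diameter, 150 mm high; its centre
- spare_cup_mid (a point): kept where it stands; a bystander. A loose eight-sided cup, 60 mm across flats, 64 mm high; its centre
- round_cup_mid (a point): kept where it stands; a bystander. A round cup, 82 mm diameter, 78 mm high; its centre
- kiln_prop_mid (a point): kept where it stands; a bystander. A white cylinder, 36 mm diameter, 50 mm high; its centre
- rib_mid (a point): kept where it stands; a bystander. A flat wooden rib, 100 x 45 x 8 mm; its centre
- brush: kept where it stands; a bystander. A brush lying flat, 180 mm long; its middle, handle to -x

How it is judged (in metres and radians):
On the way, in this order (a step that is already met when the one before it is completed fails the run):
1. the wheel rests with its tall stud three clicks clockwise of the pointer while the bolt is still drawn out ((value of joint wheel between -10.2802 and -10.1402 rad or value of joint wheel between -3.99699 and -3.85699 rad or value of joint wheel between 2.2862 and 2.4262 rad or value of joint wheel between 8.56939 and 8.70939 rad) and value of joint bolt above 0.01 m), for 0.2 s.
2. the bolt is fully home ((value of joint wheel between -10.2802 and -10.1402 rad or value of joint wheel between -3.99699 and -3.85699 rad or value of joint wheel between 2.2862 and 2.4262 rad or value of joint wheel between 8.56939 and 8.70939 rad) and value of joint bolt below 0.003 m), for 0.2 s.
At the end, for the whole second after the job is handed in: the wheel is at rest with its tall stud three clicks (135 degrees, within 4 degrees) clockwise of the pointer, and the bolt is home within 3 mm; every bystander is within 30 mm of where it stood (all of step 2 and velocity of joint wheel between -0.05 and 0.05 rad/s); the robot touches nothing.
It fails at once if a bystander is moved by more than 30 mm (distance of any of slip_bottle_a_mid, slip_bottle_b_mid, spare_cup_mid, round_cup_mid, kiln_prop_mid, rib_mid, brush from where it was at the start of the episode above 0.03 m).
It also fails if it takes over 61 s, if anything falls off the work surface, if the arm or the gripper's body presses on something with over 40 N, if the wrist force passes 120 N, or if a joint passes its speed limit or range.

ROBOT

A 7-joint arm with a two-finger parallel gripper is mounted at the origin on the work surface. World frame = base frame: x ahead of the robot, y to its left, z up, the work surface at z = 0. Lengths are in m, angles in degrees, forces in N, time in s.
With the tool pointing down it reaches from about 0.4 to 0.85 m from the base axis. Payload 4.5 kg.
Tool frame: the origin (TCP) lies between the finger pads; the fingertips stand 11 mm ahead of it and the grasp point (between the pads) lies 8 mm behind it (env.nose_length is the distance from the TCP to the fingertips, in m); z points along the fingers, x is the direction in which the jaws open and shut, and the axes are right-handed (so a half turn about z gives the same grasp; the last joint's range is limited). The gripper opens to 85 mm and grips with 20 to 120 N. Pads are 22 mm wide; open, the fingers measure 114 mm over their backs; the gripper's body (76 mm by 85 mm) begins 54 mm behind the grasp point. The pads swing forward as they close: fully open they stand 13 mm farther back than shut.
Start: joints at [-63.61, 39.483, -11.15, 89.685, 9.013, 51.709, -12.324], TCP at [0.259, 0.569, 0.242] pointing down, gripper open.
Joint ranges: [-172.22, 172.22], [-26.19, 119.32], [-84.43, 86.54], [7.71, 146.69], [-57.33, 237.33], [2.42, 119.75], [-152.13, 152.13]. Speed limits (degrees/s): [147.25, 147.25, 180, 180, 180, 180, 180].

INTERFACE

Orientations are given as a 3x3 rotation matrix whose columns are the frame's x, y, z axes.
In Python, from plant import env gives the robot as it stands. The module is installed in compiled form; this text tells all that it offers.
- The arm moves only by the tool carry_out, never from a script. Its argument "increments" is one flat list of numbers, 4 for each row, row after row: the shift along the tool's x, y, z in cm, then the turn about the tool's z in rad. In form: [dx, dy, dz, roll, dx, dy, dz, roll, ...]. A call has 1 to 12 rows; each row is the pose to reach, as a shift and turn from the pose commanded when the call began, along the tool's axes at that moment; what a row does not reach only later rows make up. A row lasts 1/12 s, in which the tool goes at most 41.7 mm and 7.16 degrees, less where a joint would pass 70% of its speed; a pose out of reach is approached as far as the arm can. A call with a gripper value outside its range is refused whole. "hand" is the gripper command: -1 is fully open, 1 is shut, values between are in proportion, set as the call begins (left out, the last holds). The fingers move at their own pace and stop on an object; "force" is the grip in N (left out, the last holds). Time passes only in rows, so rows that repeat a pose let the fingers close. It gives the time, the measured TCP pose, the force and the opening at its end, in the units of the state.
- env.get_obs(): the state, without advancing time (a new reading comes with each control period).
- env.capture(name): name is "side" or "top"; returns a dict with "pixels" (480x640x3 uint8, red, green, blue), "range_z" (480x640 float32, m along the optical axis (not along the pixel's ray), 0 where there is no reading), "camera_matrix" (3x3 intrinsics, pixels), "eye" and "orientation" of the camera in the world. Camera axes: x right, y up, looking along -z (the intrinsics and any distortion apply to the point x, -y, -z); pixel columns grow to the right and rows downward; lengths in m; the calibration is good to about 2 mm. A picture is of the moment at which its call begins.
- env.finish_job(): hands the job in, once; it reports no verdict.
Trained networks look in a picture, given as the dict that the camera call returned (one of the last four; its "shot" number tells which), for a name from the list of things; names that differ only in an ending like _2 or _b are one class to them, and where a whole thing is asked for, a point or a joint stands for the part that bears it (a point fixed in the world has none). Each returns a list of dicts, best first, with "confidence" (0 to 1); they miss things now and then, are a little off and sometimes report something else, mostly with a low value. They report only what shows in the picture. A call takes as long as a camera call.
- env.regions_of(picture, name): "mask" (480x640 bool, what is visible of it) and "at" ([column, row] in pixels, amid what is visible of it).
The state is a dict: "clock": time; "joints": joint angles; "dq": joint speeds; "tau": joint torques, N m; "position": TCP position; "eef_rot": TCP orientation; "force": force on the tool from outside, world axes, zero at the start; "wrist_torque": the same for the moment, N m; "grip_width": opening from 0.0 (shut) to 1.0 (fully open).
Only numpy, scipy, OpenCV 4.12 (cv2) and the standard library are available. Lean on these libraries where they do the work, as an engineer would, in place of code of your own. Each camera call takes 0.05 s, during which the arm holds its last target. There are 200 camera calls.

## Working session

There is one attempt and no reset: what is moved stays moved. The work goes in short steps, Python scripts to look and compute and a tool call to move; the robot and the scene stay as the last step left them, time stands still between calls to the robot, and variables do not carry over. Pictures are saved under pics/ and viewed, about 8 in all and at most 12, crops included, and the job is handed in when it is done.

Besides the shell and the picture viewer there is one more tool, called after "Request:" as name(argument=value, ...) on one line, values as JSON. carry_out: Moves the arm, as the interface text tells. Its arguments: {"type":"object","properties":{"increments":{"type":"array"},"hand":{"type":"number"},"force":{"type":"number"}},"required":["increments"]}

```bash
mkdir -p pics
cat > h.py <<'E'
import numpy as np, cv2
from plant import env
def snap(n,f=None):
    p=env.capture(n)
    if f: cv2.imwrite('pics/'+f,cv2.cvtColor(p['pixels'],cv2.COLOR_RGB2BGR))
    return p
def cloud(p):
    K=p['camera_matrix'];z=p['range_z'];v,u=np.mgrid[0:480,0:640]
    c=np.stack([(u-K[0,2])/K[0,0]*z,-(v-K[1,2])/K[1,1]*z,-z],-1)
    w=c@np.array(p['orientation']).T+np.array(p['eye']); w[z==0]=np.nan
    return w
def proj(p,X):
    K=p['camera_matrix'];c=(np.atleast_2d(X)-np.array(p['eye']))@np.array(p['orientation'])
    return np.stack([K[0,2]+K[0,0]*c[:,0]/-c[:,2],K[1,2]-K[1,1]*c[:,1]/-c[:,2]],-1)
names="wheel cup_middle tall_stud pointer bolt bolt_post slip_bottle_a_mid slip_bottle_b_mid spare_cup_mid round_cup_mid kiln_prop_mid rib_mid brush".split()
E
python3 - <<'E'
from h import *
np.set_printoptions(precision=4,suppress=True)
print(env.get_obs(),env.nose_length)
for n in ['top','side']:
    p=snap(n,n+'0.png');w=cloud(p);print(n,p['eye'],p['orientation'],[k for k in p])
    for m in names:
        try:
            for r in env.regions_of(p,m)[:2]:
                q=w[r['mask']];print(m,round(r['confidence'],2),np.round(r['at']),r['mask'].sum(),np.nanmedian(q,0),np.nanmax(q[:,2]))
        except Exception as e: print(m,e)
E
```

```text
{'clock': 0.0, 'joints': array([-63.6106,  39.5341, -11.145 ,  89.747 ,   9.0122,  51.71  ,
       -12.3251]), 'dq': array([-0.067 , -0.0355, -0.049 ,  0.0133, -0.0291, -0.0737, -0.0399]), 'tau': array([ -0.0004, -53.9618,  -1.2665, -15.8547,   0.0092,   0.0095,
         0.    ]), 'position': array([0.2585, 0.5683, 0.2415]), 'eef_rot': array([[ 0.4139,  0.9103, -0.0007],
       [ 0.9103, -0.4139, -0.0018],
       [-0.0019,  0.0001, -1.    ]]), 'force': array([-0.0732,  0.178 , -0.9032]), 'wrist_torque': array([-0.025 , -0.0342, -0.0199]), 'grip_width': 0.9997398273043763} 0.011
top [0.4126 0.0044 1.2937] [[-0.0151  0.9927 -0.1194]
 [-0.9998 -0.0137  0.013 ]
 [ 0.0113  0.1195  0.9928]] ['pixels', 'range_z', 'camera_matrix', 'eye', 'orientation', 'shot']
wheel 0.61 [382. 240.] 7776 [ 0.5378 -0.1437  0.1121] 0.17684911776483037
cup_middle 0.78 [382. 240.] 7731 [ 0.5379 -0.1443  0.1123] 0.17684911776483037
tall_stud 0.8 [380. 242.] 7633 [ 0.5382 -0.1438  0.1126] 0.17684911776483037
bolt 0.71 [289. 241.] 505 [0.5418 0.0293 0.0861] 0.1443551039777804
bolt 0.57 [345. 159.] 1357 [ 0.7169 -0.
[... 1641 characters left out ...]
d 0.55 [409. 419.] 1477 [ 0.6117 -0.3497  0.0958] 0.15235436754890141
slip_bottle_b_mid 0.69 [432. 375.] 1168 [ 0.6674 -0.2927  0.098 ] 0.152655551964473
spare_cup_mid 0.84 [341. 224.] 934 [0.6452 0.102  0.0407] 0.06738206305411898
round_cup_mid 0.57 [401. 282.] 1388 [ 0.7176 -0.0692  0.05  ] 0.16865540210924768
kiln_prop_mid 0.75 [249. 274.] 423 [0.4162 0.0282 0.043 ] 0.05383948049037324
kiln_prop_mid 0.63 [430. 373.] 1220 [ 0.6676 -0.2924  0.0979] 0.152655551964473
rib_mid 0.84 [334. 467.] 1430 [ 0.4864 -0.3673  0.0081] 0.013105783723756814
rib_mid 0.16 [250. 388.] 1752 [ 0.3791 -0.2017  0.0181] 0.024042437193287913
brush 0.92 [250. 387.] 1722 [ 0.3792 -0.2001  0.0182] 0.024042437193287913
```

Run:
```python
import cv2
for n,(a,b,c,d) in {'top':(130,350,230,510),'side':(190,460,200,480)}.items():
    i=cv2.imread(f'pics/{n}0.png')[a:b,c:d]; cv2.imwrite(f'pics/{n}0c.png',cv2.resize(i,None,fx=2.2,fy=2.2,interpolation=cv2.INTER_CUBIC))
```

```text
(no output)
```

View pics/top0c.png

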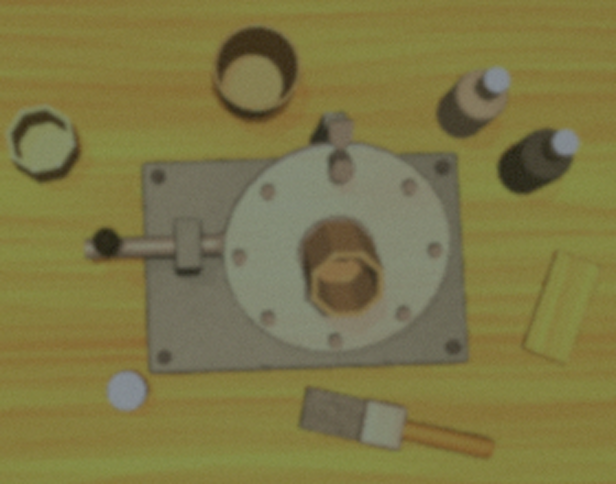

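View pics/side0c.png

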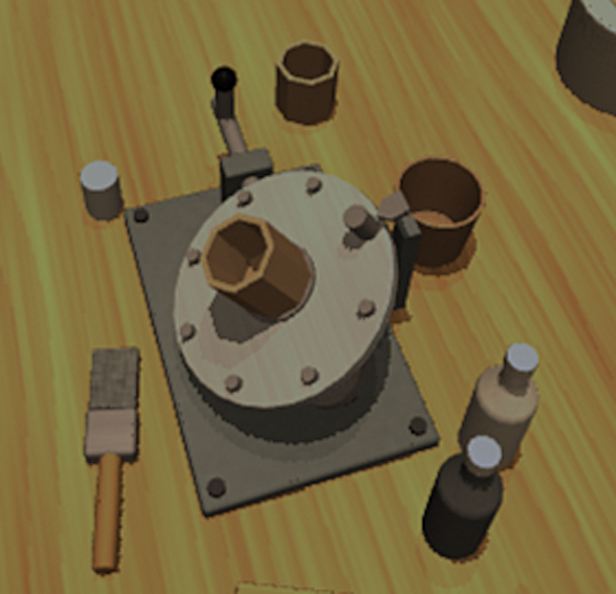

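The top view shows the tall stud about at the pointer: stud at crop pixel (342,165), pointer (337,130), bolt knob (105,242). The uphill side is +x and the bolt is on +y. Next I'll fit the geometry.

```bash
cat >> h.py <<'E'
def fit(verbose=True):
    W=[];R=None
    ps=[snap('top'),snap('side')]
    for p in ps: W.append(cloud(p).reshape(-1,3))
    P=np.vstack(W);P=P[~np.isnan(P).any(1)]
    P=P[(abs(P[:,0]-.54)<.16)&(abs(P[:,1]+.13)<.14)&(P[:,2]>.03)]
    rng=np.random.default_rng(0);best=0
    for _ in range(400):
        a=P[rng.choice(len(P),3,False)];n=np.cross(a[1]-a[0],a[2]-a[0]);n/=np.linalg.norm(n)+1e-12
        if n[2]<.75 or n[2]>.95: continue
        k=abs((P-a[0])@n)<.002
        if k.sum()>best: best=k.sum();K=k
    for _ in range(3):
        c=P[K].mean(0);n=np.linalg.svd(P[K]-c,full_matrices=False)[2][2];n*=np.sign(n[2]);K=abs((P-c)@n)<.0025
    up=np.array([0,0,1])-n[2]*n;up/=np.linalg.norm(up);s=np.cross(n,up) # s: ccw side (+y)
    q=np.stack([(P-c)@up,(P-c)@s],-1)
    (cx,cy),r=cv2.minEnclosingCircle(((q[K])[np.linalg.norm(q[K],axis=1)<.13]*1000).astype(np.float32))
    C=c+up*cx/1e3+s*cy/1e3
    return C,n,up,s,r,P,best
E
python3 - <<'E'
from h import *
np.set_printoptions(precision=4,suppress=True)
C,n,up,s,r,P,b=fit()
print('C',C,'n',n,'up',up,'s',s,'r',r,b)
d=P-C;h=d@n;x=d@up;y=d@s;rr=np.hypot(x,y);a=np.degrees(np.arctan2(-y,x))
k=(h>.022)&(h<.034)&(rr>.07)&(rr<.1)
print('tall',k.sum(),x[k].mean(),y[k].mean(),np.median(a[k]),np.ptp(a[k]),P[k].mean(0))
k=(h>.005)&(h<.011)&(rr>.076)&(rr<.096)
print('short hist',[(i,int(c)) for i,c in zip(range(-180,180,6),np.histogram(a[k],np.arange(-180,181,6))[0]) if c])
k=(h>.06)&(rr<.045);print('rim',x[k].mean(),y[k].mean(),h[k].max(),k.sum())
k=(h>.0)&(h<.03)&(rr>.1)&(abs(a)<20);print('ptr',k.sum(),P[k].min(0),P[k].max(0),np.median(a[k]))
for nme in ['top','side']:
    p=snap(nme);q=cloud(p)[env.regions_of(p,'bolt_post')[0]['mask']];q=q[~np.isnan(q).any(1)];
    for lo,hi in ((.03,.05),(.05,.07),(.07,.09),(.09,.11),(.11,.125),(.125,.14),(.14,.16)):
        k=(q[:,2]>lo)&(q[:,2]<=hi)
        if k.sum()>3:print(nme,lo,k.sum(),q[k].min(0),q[k].max(0),q[k].mean(0))
E
```

```text
C [ 0.538  -0.1373  0.1015] n [-0.4997 -0.0089  0.8661] up [0.866  0.0154 0.4998] s [-0.0178  0.9998  0.    ] r 111.89834594726562 8995
tall 201 0.0830824303003842 -0.0114384008434073 8.16683389315445 14.489863242137245 [ 0.5964 -0.1477  0.1669]
short hist [(-180, 1), (-168, 1), (-156, 1), (-150, 12), (-144, 38), (-138, 3), (-120, 1), (-108, 2), (-102, 2), (-96, 19), (-90, 4), (-48, 10), (-42, 20), (-36, 1), (-24, 1), (-12, 2), (-6, 2), (0, 8), (6, 9), (12, 15), (30, 1), (42, 1), (48, 49), (54, 8), (72, 1), (78, 1), (84, 8), (90, 22), (96, 1), (126, 21), (132, 12), (168, 40), (174, 16)]
rim -0.00259078851374084 -0.011817945056767708 0.0725686788859163 838
ptr 268 [ 0.6177 -0.158   0.1583] [ 0.6405 -0.1351  0.1769] 5.7187352785593895Traceback (most recent call last):
  File "<stdin>", line 13, in <module>
IndexError: list index out of range
```

```bash
cat >> h.py <<'E'
C0=np.array([.536,-.149,.100]);N=np.array([-.4997,-.0089,.8661]);UP=np.array([.866,.0154,.4998]);S=np.array([-.0178,.9998,0])
def target(phi,gap=0,h=.019,inw=.007,dz=0):
    f=np.radians(phi);r=np.cos(f)*UP-np.sin(f)*S;t=-np.sin(f)*UP-np.cos(f)*S
    th=t*[1,1,0];th/=np.linalg.norm(th);rh=r*[1,1,0];rh/=np.linalg.norm(rh)
    X=C0+(.086-inw)*r-.010*t+h*N-(.011+gap)*th; X[2]+=.011+dz
    return X,np.arctan2(th[1],th[0])  # TCP, yaw of tool y
def inc(X,yaw=None):
    o=env.get_obs();R=o['eef_rot'];d=(X-o['position'])@R*100
    y0=np.arctan2(R[1,1],R[0,1]);roll=0 if yaw is None else -((yaw-y0+np.pi)%(2*np.pi)-np.pi)
    return np.round(np.r_[d,roll],2)
E
python3 - <<'E'
from h import *
X,y=target(0,gap=.015); print(X,y); print(inc(np.r_[X[:2],.26],y))
E
```

```text
[ 0.59427888 -0.11195862  0.1669401 ] -1.5529946467708329
[-48.09  58.73  -1.77   1.13]
```

Request:
carry_out(increments=[-3,3.7,-1.8,0.1,-6,7.4,-1.8,0.2,-9,11,-1.8,0.3,-12,14.7,-1.8,0.4,-15,18.3,-1.8,0.5,-18,22,-1.8,0.6,-21,25.6,-1.8,0.7,-24,29.3,-1.8,0.8,-27,33,-1.8,0.9,-30,36.6,-1.8,1.0,-32,39,-1.8,1.1,-32,39,-1.8,1.13], hand=1, force=40)

```text
clock: 2.6
position: [0.4787, 0.121, 0.2606]
eef_rot: [[1.0, 0.01, 0.001], [0.01, -1.0, 0.0], [0.001, -0.0, -1.0]]
force: [0.3, -0.2, -0.3]
grip_width: -0.001
```

Run:
```python
from h import *
X,y=target(0,gap=.015); print(inc(np.r_[X[:2],.26],y),env.get_obs()['joints'])
```

```text
[ 1.132e+01  2.341e+01  6.000e-02 -1.000e-02] [-22.76935833  28.2601759    4.94864642 111.13052047  -3.5951776
  40.71470805 -15.11044088]
```

Request:
carry_out(increments=[1.5,3,0,0,3,6,0,0,4.5,9,0,0,6,12,0,0,7.5,15,0,0,9,18,0,0,10.3,21,0,0,11.3,23.4,0,0,11.3,23.4,2,0,11.3,23.4,4.5,0,11.3,23.4,6,0,11.3,23.4,6,0])

```text
clock: 3.6
position: [0.592, -0.1092, 0.197]
eef_rot: [[1.0, 0.014, -0.007], [0.014, -1.0, 0.001], [-0.007, -0.001, -1.0]]
force: [-0.4, 0.8, 0.1]
grip_width: -0.002
```

Run:
```python
from h import *
X,y=target(0,gap=.015); print(inc(X,y))
p=snap('side','s1.png');i=cv2.imread('pics/s1.png')[190:400,220:500];cv2.imwrite('pics/s1c.png',cv2.resize(i,None,fx=2.5,fy=2.5))
```

```text
[ 0.24  0.28  3.   -0.  ]
```

View pics/s1c.png

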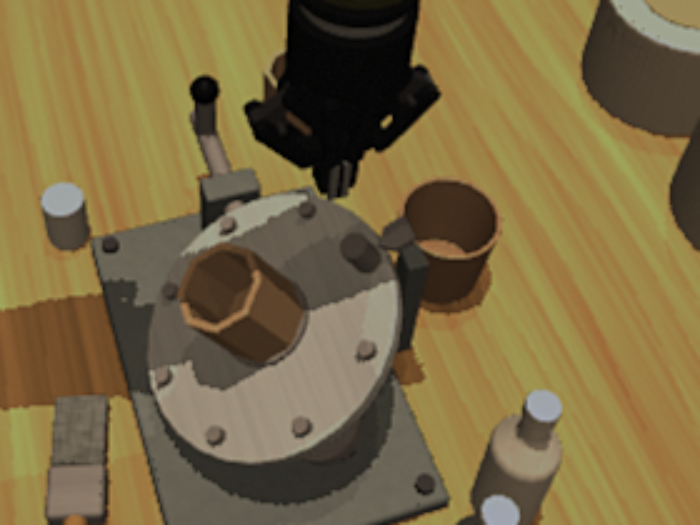

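The side view shows the shut fingers beside the tall stud (crop (338,180), stud (360,252)). The knuckles are wide along tool x, so I'll keep the yaw fixed and go round the circle by shifts only.

```bash
cat >> h.py <<'E'
def tgt(phi,gap=0,h=.020):
    f=np.radians(phi);r=np.cos(f)*UP-np.sin(f)*S;t=-np.sin(f)*UP-np.cos(f)*S
    th=t*[1,1,0];th/=np.linalg.norm(th)
    d=min(.0145/max(1e-6,abs(th[0])),.011/max(1e-6,abs(th[1])))
    inw=.007*max(0,1-max(phi,0)/30)
    X=C0+(.086-inw)*r-.010*t+h*N-(d+gap)*th; X[2]+=.011
    return X
E
python3 - <<'E'
from h import *
np.set_printoptions(suppress=True)
print(inc(tgt(0,.012)))
o=env.get_obs()
for f in range(0,126,6): print(f,np.round((tgt(f)-tgt(0,.012))@o['eef_rot']*100,1),np.round(tgt(f),3))
E
```

```text
[0.06 0.56 3.11 0.  ]
0 [ 0.   1.2 -0. ] [ 0.594 -0.127  0.168]
6 [ 0.3  2.  -0.1] [ 0.597 -0.135  0.169]
12 [ 0.5  2.9 -0.2] [ 0.599 -0.144  0.169]
18 [ 0.6  3.8 -0.2] [ 0.6   -0.153  0.169]
24 [ 0.6  4.7 -0.1] [ 0.601 -0.162  0.169]
30 [ 0.6  5.6 -0. ] [ 0.601 -0.171  0.168]
36 [0.4 6.5 0.2] [ 0.599 -0.179  0.166]
42 [0.1 7.2 0.4] [ 0.596 -0.187  0.164]
48 [-0.1  7.9  0.7] [ 0.594 -0.194  0.161]
54 [-0.4  8.6  1. ] [ 0.591 -0.201  0.158]
60 [-0.9  9.3  1.4] [ 0.586 -0.208  0.154]
66 [-1.5 10.   1.7] [ 0.58  -0.215  0.15 ]
72 [-2.2 10.6  2.1] [ 0.573 -0.222  0.146]
78 [-2.9 11.2  2.6] [ 0.566 -0.227  0.142]
84 [-3.7 11.6  3. ] [ 0.558 -0.231  0.138]
90 [-4.5 11.9  3.5] [ 0.551 -0.235  0.133]
96 [-5.3 12.2  3.9] [ 0.543 -0.237  0.129]
102 [-6.  12.3  4.4] [ 0.535 -0.239  0.124]
108 [-6.8 12.4  4.8] [ 0.527 -0.239  0.12 ]
114 [-7.6 12.3  5.3] [ 0.52  -0.239  0.115]
120 [-8.3 12.2  5.7] [ 0.512 -0.238  0.111]
```

Request:
carry_out(increments=[0,0.3,1.5,0,0,0.6,3.1,0,0,0.6,3.1,0,0,1.2,3.1,0,0,1.8,3.1,0,0.1,2.6,3.1,0,0.1,3.5,3.0,0,0.2,4.4,3.0,0,0.2,5.3,3.0,0,0.3,6.2,3.1,0,0.3,7.1,3.3,0,0.3,7.1,3.3,0])

```text
clock: 4.65
position: [0.5981, -0.1852, 0.1672]
eef_rot: [[1.0, 0.01, 0.001], [0.01, -1.0, -0.003], [0.001, 0.003, -1.0]]
force: [-0.8, 0.1, -0.3]
grip_width: 0.002
```

Run:
```python
from h import *
o=env.get_obs();print(o['force'],o['position'],inc(tgt(36)))
p=snap('side','s2.png');i=cv2.imread('pics/s2.png')[190:400,220:500];cv2.imwrite('pics/s2c.png',cv2.resize(i,None,fx=2.5,fy=2.5))
for f in range(36,126,6): print(f,inc(tgt(f)))
```

```text
[-0.75816528  0.09795711 -0.32481654] [ 0.59809445 -0.18515468  0.16721492] [ 0.07 -0.57  0.12  0.  ]
36 [ 0.07 -0.38  0.11  0.  ]
42 [-0.18  0.39  0.36  0.  ]
48 [-0.47  1.11  0.64  0.  ]
54 [-0.77  1.76  0.96  0.  ]
60 [-1.19  2.44  1.31  0.  ]
66 [-1.84  3.17  1.69  0.  ]
72 [-2.54  3.8   2.09  0.  ]
78 [-3.27  4.33  2.51  0.  ]
84 [-4.02  4.76  2.95  0.  ]
90 [-4.8   5.09  3.39  0.  ]
96 [-5.58  5.33  3.85  0.  ]
102 [-6.37  5.48  4.3   0.  ]
108 [-7.15  5.53  4.75  0.  ]
114 [-7.91  5.51  5.19  0.  ]
120 [-8.65  5.42  5.61  0.  ]
```

View pics/s2c.png

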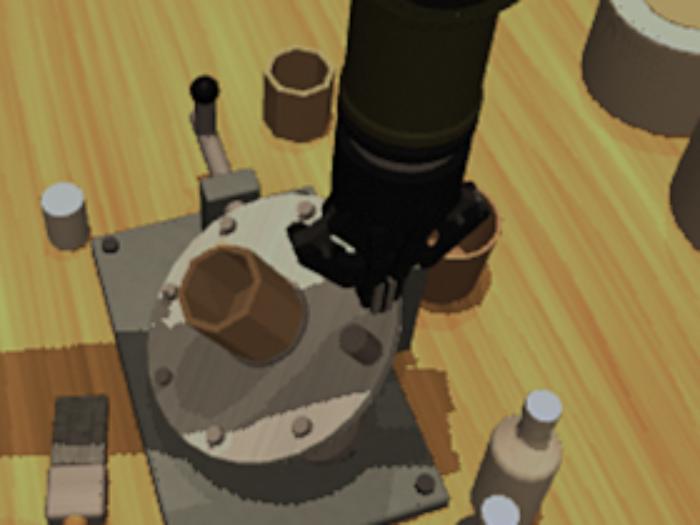

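One click done: the tall stud now sits at crop (360,340), which was the 45° place. Continuing.

Request:
carry_out(increments=[-0.2,0.4,0.4,0,-0.5,1.1,0.6,0,-0.8,1.8,1.0,0,-1.2,2.4,1.3,0,-1.5,2.8,1.5,0,-1.8,3.2,1.7,0,-2.2,3.5,1.9,0,-2.5,3.8,2.1,0,-2.9,4.1,2.3,0,-3.3,4.3,2.5,0,-3.3,4.3,2.5,0,-3.3,4.3,2.5,0])

```text
clock: 5.7
position: [0.5653, -0.2244, 0.142]
eef_rot: [[1.0, 0.013, -0.001], [0.013, -1.0, -0.0], [-0.001, -0.0, -1.0]]
force: [0.4, 1.2, -0.5]
grip_width: 0.001
```

Run:
```python
from h import *
o=env.get_obs();print(o['force'],o['position'])
p=snap('side','s3.png');i=cv2.imread('pics/s3.png')[190:400,220:500];cv2.imwrite('pics/s3c.png',cv2.resize(i,None,fx=2.5,fy=2.5))
for f in range(78,126,6): print(f,inc(tgt(f)))
```

```text
[ 0.44609227  1.20940314 -0.52137738] [ 0.56527146 -0.22440317  0.14204993]
78 [0.01 0.29 0.01 0.  ]
84 [-0.75  0.72  0.44  0.  ]
90 [-1.53  1.05  0.89  0.  ]
96 [-2.31  1.29  1.34  0.  ]
102 [-3.1   1.43  1.8   0.  ]
108 [-3.88  1.49  2.24  0.  ]
114 [-4.64  1.46  2.68  0.  ]
120 [-5.38  1.37  3.11  0.  ]
```

View pics/s3c.png

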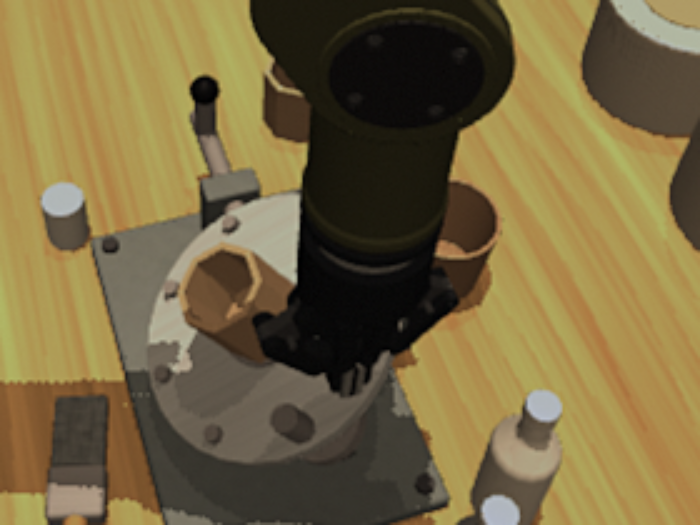

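Two clicks done: the stud is at crop (295,422), the 90° place. One more click.

Request:
carry_out(increments=[-0.4,0.5,0.2,0,-0.8,0.8,0.4,0,-1.2,1.0,0.7,0,-1.5,1.2,0.9,0,-2.0,1.4,1.1,0,-2.5,1.5,1.4,0,-3.0,1.6,1.7,0,-3.5,1.6,2.0,0,-4.0,1.6,2.3,0,-4.5,1.6,2.6,0,-5.0,1.6,2.9,0,-5.0,1.6,2.9,0])

```text
clock: 6.75
position: [0.5131, -0.2408, 0.1121]
eef_rot: [[1.0, 0.013, -0.005], [0.013, -1.0, 0.001], [-0.005, -0.001, -1.0]]
force: [-0.4, 0.6, -0.0]
grip_width: -0.002
```

Run:
```python
from h import *
o=env.get_obs();print(o['force'],o['position'])
p=snap('side','s4.png');i=cv2.imread('pics/s4.png')[190:400,220:500];cv2.imwrite('pics/s4c.png',cv2.resize(i,None,fx=2.5,fy=2.5))
```

```text
[-0.38675228  0.56243526 -0.02191981] [ 0.51307706 -0.24076333  0.11213401]
```

View pics/s4c.png

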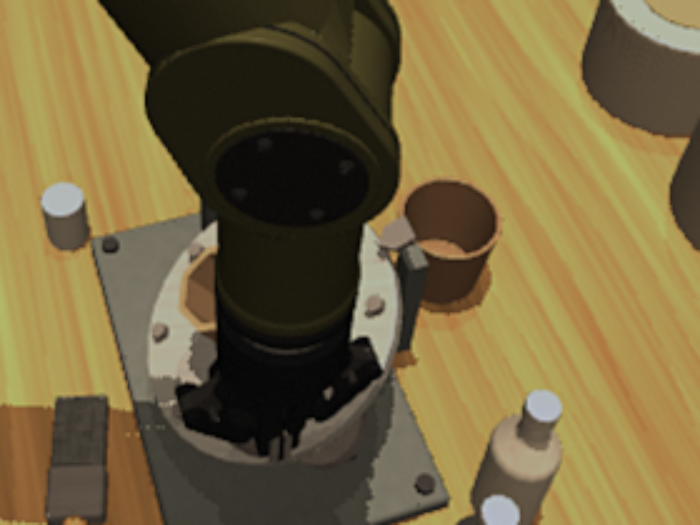

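The wheel is stopped midway between clicks (short studs at crop (375,305) and (160,330)), so a little more push is needed.

Request:
carry_out(increments=[-0.2,0,0.1,0,-0.4,-0.1,0.2,0,-0.6,-0.1,0.3,0,-0.8,-0.1,0.4,0,-0.8,-0.1,0.4,0,-0.8,-0.1,0.4,0,-0.8,-0.1,0.4,0])

```text
clock: 7.38
position: [0.5083, -0.2399, 0.1093]
eef_rot: [[1.0, 0.014, 0.0], [0.014, -1.0, 0.0], [0.0, -0.0, -1.0]]
force: [-0.2, 0.2, 1.2]
grip_width: 0.002
```

Run:
```python
from h import *
o=env.get_obs();print(o['force'],o['position'])
p=snap('side','s5.png');i=cv2.imread('pics/s5.png')[190:400,220:500];cv2.imwrite('pics/s5c.png',cv2.resize(i,None,fx=2.5,fy=2.5))
```

```text
[-0.20675057  0.23544352  1.15554332] [ 0.50831576 -0.23987868  0.10930994]
```

View pics/s5c.png

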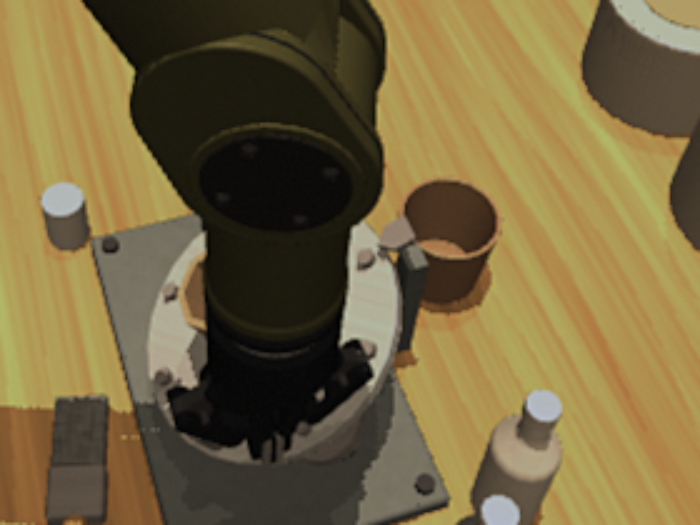

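Three clicks: the short studs are back at the rest places, and the pointer now has a short stud at (365,258). I'll lift and go to the far side of the bolt post.

Request:
carry_out(increments=[0,0,-4,0,0,0,-8,0,0,0,-12,0,0,0,-15,0,0,-3,-15,0,0,-7,-15,0,1,-11,-15,0,2,-15,-15,0,3,-19,-15,0,3,-23,-15,0,3,-27,-15,0,3,-31,-15,0])

```text
clock: 8.43
position: [0.5336, 0.0726, 0.2594]
eef_rot: [[1.0, 0.014, 0.0], [0.014, -1.0, 0.0], [0.0, -0.0, -1.0]]
force: [1.1, 0.6, 0.1]
grip_width: 0.001
```

Request:
carry_out(increments=[0,-4,0,0,0,-8,0,0,0,-8,0,0])

```text
clock: 8.68
position: [0.5314, 0.1626, 0.2593]
eef_rot: [[1.0, 0.029, 0.0], [0.029, -1.0, 0.008], [0.0, -0.008, -1.0]]
force: [-0.1, 1.4, -0.1]
grip_width: 0.002
```

Run:
```python
from h import *
np.set_printoptions(precision=4,suppress=True)
print(env.get_obs()['position'])
C,n,up,s,r,P,b=fit();
d=P-C0;h=d@N;x=d@UP;y=d@S;rr=np.hypot(x,y);a=np.degrees(np.arctan2(-y,x))
k=(h>.022)&(h<.034)&(rr>.07)&(rr<.1)&(abs(a)>15);print('tall',k.sum(),x[k].mean(),y[k].mean(),np.median(a[k]))
for nme in ['top','side']:
    p=snap(nme,nme+'6.png');w=cloud(p).reshape(-1,3);q=w[~np.isnan(w).any(1)]
    q=q[(abs(q[:,0]-.54)<.04)&(abs(q[:,1]-.03)<.045)&(q[:,2]<.16)]
    for lo,hi in ((.06,.08),(.08,.1),(.1,.118),(.122,.133),(.133,.15)):
        k=(q[:,2]>lo)&(q[:,2]<=hi)
        if k.sum()>2:print(nme,lo,k.sum(),q[k].min(0),q[k].max(0),q[k].mean(0))
```

```text
[0.5314 0.1626 0.2593]
tall 206 -0.060056309273289775 -0.06064701586154233 134.57114649302747
top 0.06 30 [ 0.5216 -0.0137  0.0632] [0.5527 0.0746 0.08  ] [0.5384 0.0273 0.0767]
top 0.08 381 [ 0.5216 -0.014   0.0801] [0.5661 0.0743 0.0995] [0.5427 0.0169 0.0881]
top 0.122 17 [0.5316 0.0432 0.1272] [0.5543 0.0639 0.1328] [0.5397 0.0537 0.1312]
top 0.133 109 [0.5315 0.043  0.133 ] [0.5541 0.0639 0.1463] [0.5422 0.0533 0.1387]
side 0.06 15 [ 0.5226 -0.0118  0.0688] [0.5373 0.0689 0.08  ] [0.5324 0.0257 0.0774]
side 0.08 259 [ 0.5228 -0.0149  0.0801] [0.5679 0.0736 0.1   ] [0.5433 0.0191 0.0889]
side 0.1 52 [0.5353 0.0421 0.1004] [0.5516 0.0522 0.1179] [0.5425 0.046  0.1091]
side 0.122 26 [0.5326 0.0404 0.1222] [0.5533 0.0539 0.1328] [0.5414 0.0443 0.1291]
side 0.133 83 [0.5326 0.04   0.1331] [0.5549 0.06   0.1441] [0.5434 0.0485 0.1382]
```

Run:
```python
from h import *
o=env.get_obs();print(o['position'],o['force'],inc(np.array([.5425,.095,.116])))
```

```text
[0.532745   0.14925362 0.25928395] [ 0.44214182 -0.69214129  0.29259969] [ 0.91  5.42 14.33  0.  ]
```

Request:
carry_out(increments=[0.5,2.5,4,0,0.9,5.2,8,0,0.9,5.2,11,0,0.9,5.2,14.3,0,0.9,5.2,14.3,0,0.9,5.5,14.3,0,0.9,6.2,14.3,0,0.9,6.9,14.3,0,0.9,7.6,14.3,0,0.9,8.2,14.3,0,0.9,8.4,14.3,0,0.9,8.4,14.3,0])

```text
clock: 9.88
position: [0.5435, 0.0659, 0.1172]
eef_rot: [[1.0, 0.013, 0.002], [0.013, -1.0, 0.0], [0.002, -0.0, -1.0]]
force: [0.8, -1.0, 1.2]
grip_width: -0.0
```

Run:
```python
from h import *
o=env.get_obs();print(o['position'],o['force'])
p=snap('side','s7.png');i=cv2.imread('pics/s7.png')[190:400,220:500];cv2.imwrite('pics/s7c.png',cv2.resize(i,None,fx=2.5,fy=2.5))
```

```text
[0.54353647 0.06592099 0.11717784] [ 0.8281648  -0.95997148  1.17312601]
```

View pics/s7c.png

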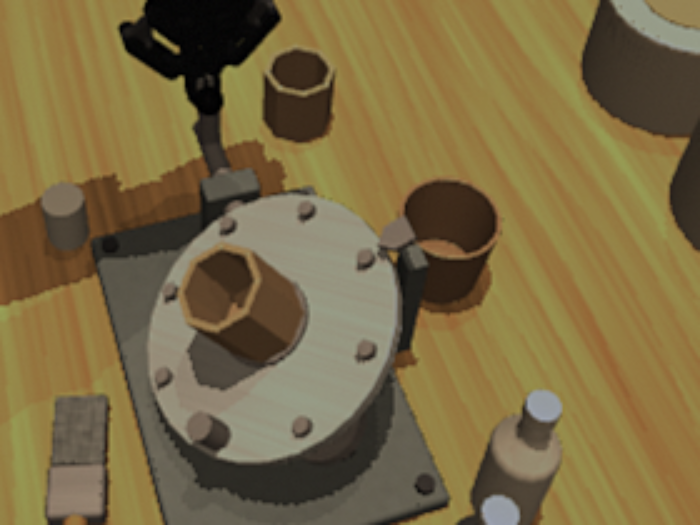

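The tall stud is at crop (207,432), with two short studs between it and the one at the pointer. The fingers are just behind the black ball, so I'll push.

Request:
carry_out(increments=[0,0.3,0,0,0,0.6,0,0,0,0.9,0,0,0,1.2,0,0,0,1.5,0,0,0,1.8,0,0,0,2.0,0,0,0,2.0,0,0])

```text
clock: 10.6
position: [0.543, 0.0516, 0.1164]
eef_rot: [[1.0, 0.018, 0.0], [0.018, -1.0, 0.006], [0.0, -0.006, -1.0]]
force: [-1.4, 12.0, 3.8]
grip_width: -0.001
```

Request:
carry_out(increments=[0,0.2,0,0,0,0.4,0,0,0,0.6,0,0,0,0.6,0,0])

```text
clock: 10.93
position: [0.5431, 0.0514, 0.1165]
eef_rot: [[1.0, 0.023, 0.0], [0.023, -1.0, 0.013], [0.001, -0.013, -1.0]]
force: [-1.3, 23.6, 3.6]
grip_width: -0.001
```

Request:
carry_out(increments=[0,-2.5,0,0,0,-5,0,0,0,-6,0,0,0,-6,-4,0,0,-6,-8,0,0,-6,-12,0,0,-8,-14,0,0,-12,-14,0,0,-12,-14,0,0,-12,-14,0])

```text
clock: 11.77
position: [0.5411, 0.1623, 0.2562]
eef_rot: [[1.0, 0.018, -0.0], [0.018, -1.0, 0.0], [-0.0, -0.0, -1.0]]
force: [-0.6, -1.0, 0.7]
grip_width: 0.001
```

```bash
python3 - <<'E'
from h import *
np.set_printoptions(precision=4,suppress=True)
o=env.get_obs();print(o['position'],o['force'],o['clock'])
C,n,up,s,r,P,b=fit();
d=P-C0;h=d@N;x=d@UP;y=d@S;rr=np.hypot(x,y);a=np.degrees(np.arctan2(-y,x))
k=(h>.022)&(h<.034)&(rr>.07)&(rr<.1)&(abs(a)>15);print('tall',k.sum(),np.median(a[k]))
for nme in ['top','side']:
    p=snap(nme,nme+'8.png');w=cloud(p).reshape(-1,3);q=w[~np.isnan(w).any(1)]
    q=q[(abs(q[:,0]-.54)<.04)&(abs(q[:,1]-.03)<.045)&(q[:,2]<.16)]
    for lo,hi in ((.1,.118),(.133,.15)):
        k=(q[:,2]>lo)&(q[:,2]<=hi)
        if k.sum()>2:print(nme,lo,k.sum(),q[k].min(0),q[k].max(0),q[k].mean(0))
E
python3 - <<'E'
import cv2
i=cv2.imread('pics/top8.png')[130:350,230:510]; cv2.imwrite('pics/top8c.png',cv2.resize(i,None,fx=2.2,fy=2.2))
E
```

```text
[0.5411 0.1623 0.2562] [-0.5824 -0.9541  0.7061] 11.7667
tall 203 134.80963826034457
top 0.1 3 [ 0.5343 -0.0119  0.1004] [0.5592 0.027  0.1023] [0.5483 0.0024 0.1013]
top 0.133 113 [0.5326 0.0169 0.1331] [0.5535 0.0376 0.1447] [0.5429 0.0273 0.1385]
side 0.1 48 [0.536  0.0161 0.1   ] [0.5506 0.0296 0.1173] [0.5425 0.0196 0.1094]
side 0.133 86 [0.5339 0.0131 0.1331] [0.5554 0.0336 0.1443] [0.544  0.0222 0.1384]
```

View pics/top8c.png

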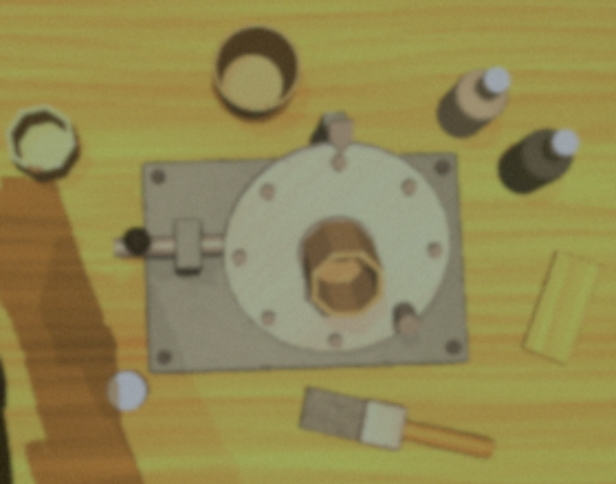

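```bash
python3 -c "
from plant import env
o=env.get_obs();print(o['dq'].round(2),o['force'],env.finish_job())"
```

```text
the job is handed in; nothing more can be done
[ 0.16 -0.   -0.43 -0.26 -0.22 -0.02 -0.05] [0.39486574 0.00283899 0.53433622] None
```

The wheel is set three clicks clockwise of the pointer and the bolt is pushed in. The job was handed in at about 12 s of the 61 s allowed; no verdict is reported.

- **Wheel:** I pushed the tall stud round with the shut fingers. It stopped midway before the third click, and a small extra push completed it. Before the bolt was touched the stud measured 134.6°, and 134.8° at the end, against a target of 135°. Two short studs stand between it and the one at the pointer.
- **Bolt:** I pushed the post about 26 mm towards the wheel. It then stood still while the push force rose from 12 to 24 N, against about 3 N to slide it, so I take it to be home. I did not know how far it was drawn out at the start, and I did not test whether the wheel is locked, so the stop is my only evidence.
- **Bystanders and arm:** In the last top picture every bystander looks unmoved, though I did not measure their positions again. The arm stands clear of everything.

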